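Fetch the mandrel from behind the spring flap and lock it on the stake

TASK

Hold the bin's spring flap open with the gripper while you reach behind it, take out the steel mandrel and let the flap shut again. Lay the mandrel in the two notches of the bench stake, a brass end in each, then swing the blue keeper arm fully round to its stop so that its red knob is over the mandrel. Do not disturb the other loose things on the bench.

Things in the scene. Friction and masses are not known exactly. Their poses are not given: they have to be found in the camera images.
- mandrel_mid (a point): Centre of the mandrel: a round steel bar, 18 mm thick, 40 mm long, with a brass journal 12 mm thick and 25 mm long on each end (90 mm overall, about 0.13 kg, both ends alike). Grip it round the steel middle, between the notches. Its y axis runs along its length (x and z may be rolled about it). It starts level in the two V notches of the bin, under the flap.
- bin: Green open-topped bin fixed to the bench; place and yaw vary. Origin on the bench below bin_cradle. x points from the flap's hinge (nearer the robot) to the back wall, z up. Floor 8 mm above the bench; inner faces: front wall at x = -56 mm, back wall at x = +93 mm, sides at y = -74 and +74 mm; all walls stand 32 mm above the bench.
- bin_cradle (a point): Where the mandrel's centre lies when it rests centred in the bin's two V notches: 34.5 mm above the bench, axes as the bin's. Here the mandrel lies along the bin's x, pointing away from the hinge. The notches are 12 mm thick, centred at x = -32 and +32 mm, 24 mm wide at the mouth; the rims stand 6 mm above the mandrel's axis (lift 20 mm or more before moving it lengthwise); it may start up to 6 mm off along x.
- flap_edge (a point): Middle of the free upper edge of the flap: clear plate with a red frame, 140 mm wide, 102 mm from hinge to edge, 4 to 6 mm thick. Hinge line at bin x = -52 mm, 34.5 mm above the bench, along the bin's y. Shut, it leans up and over the mandrel, 39 degrees from upright: edge 114 mm above the bench at bin x = +12 mm, above the mandrel's middle.
- flap (a joint): Flap angle in rad: 0 shut on its stop; grows as the edge swings back towards the robot (bin's -x); 0.67 upright, at most 1.4. A spring shuts it when let go; holding it open takes 1.5 to 3 N at the edge. An open gripper lowered behind the edge (bin's +x), a finger on each side of the mandrel's line, then moved towards the hinge, pushes the flap open with its flank.
- stake: Bench stake: dark steel plate 150 x 70 mm, its top 62 mm above the bench, on a round of wood 230 mm across and 25 mm thick. Fixed; place and yaw vary, and bin and stake may swap sides. Origin on the bench below stake_seat; at yaw 0 x points away from the robot; z up. The keeper's post, 22 mm thick, stands at x = -85 mm, y = 0.
- stake_seat (a point): Where the mandrel's centre must finally lie: 88.5 mm above the bench, 26.5 mm above the plate; axes as the stake's, the mandrel along y (either end first). The two V notches are 12 mm thick, centred at y = -32 and +32 mm, open upward at 90 degrees, 24 mm wide at the mouth; they take the brass journals with 6 mm play either way along y.
- keeper_knob (a point): On the axis of the upright red knob (18 mm across) at the tip of the blue keeper arm: the knob's top is 12 mm above this point, its lower end 22 mm below. The arm (16 mm wide, 8 mm high, underside level with the knob's lower end, 101.5 mm above the bench) swings level about a vertical pivot on the post at stake x = -85 mm, y = 0; pivot to knob 85 mm.
- keeper (a joint): Keeper angle in rad about its vertical pivot: 0 = at its stop, arm along the stake's +x, knob over the mandrel's middle (4 mm above it). Grows counter-clockwise seen from above: the open arm points to the stake's +y side; at most 2.1. It stays where it is left; swinging it takes less than 1 N at the knob.
- hammer: Silversmith's hammer about 200 mm long lying on the bench; leave alone. The given point lies on it.
- jar: Amber jar, 56 mm across, 70 mm tall; leave alone. Origin at the centre of its underside.
- disc: Flat silver disc blank, 44 mm across, 6 mm thick, lying on the bench; leave alone. Origin at the centre of its underside.
- block: Small pale wood block 50 x 35 x 25 mm; leave alone. Origin at the centre of its underside.
- brush: Bench brush lying flat; leave alone. The given point lies on it.

How it is judged:
By the outcome, as a careful person would: the job done as asked, in the order asked, and still so for the second after the job is handed in, with the robot touching nothing.
It also fails if it takes over 59 s, if anything falls off the work surface, if the arm or the gripper's body presses on something with over 40 N, if the wrist force passes 120 N, or if a joint passes its speed limit or range.

ROBOT

A 6-joint arm with a two-finger parallel gripper is mounted at the origin on the work surface. World frame = base frame: x ahead of the robot, y to its left, z up, the work surface at z = 0. Lengths are in m, angles in rad, forces in N, time in s.
With the tool pointing down it reaches from about 0.375 to 0.825 m from the base axis. Payload 5.5 kg.
Tool frame: the origin (TCP) lies at the very end of the fingers, on their centre line; the grasp point (between the pads) lies 19 mm behind it (robot.hold_point_z is the x of the grasp point in the tool frame, in m); x points along the fingers, z is the direction in which the jaws open and shut, and the axes are right-handed (so a half turn about x gives the same grasp; the last joint's range is limited). The gripper opens to 85 mm and grips with 20 to 120 N. Pads are 22 mm wide; open, the fingers measure 114 mm over their backs; the gripper's body (76 mm by 85 mm) begins 54 mm behind the grasp point. The pads swing forward as they close: fully open they stand 13 mm farther back than shut.
Start: joints at [1.171, 0.314, -0.047, 1.21, 0, 1.571], TCP at [0.234, 0.553, 0.231] pointing down, gripper open.
Joint ranges: [-2.67, 2.67], [-0.69, 1.73], [-1.03, 1.25], [-2.08, 2.16], [-1.42, 1.45], [-3.14, 3.14]. Speed limits (rad/s): [2.39, 2.39, 3.01, 3.14, 3.14, 3.14].

INTERFACE

Orientations are given as a rotation vector (axis times angle).
In Python, from rig import robot gives the robot as it stands. The module is installed in compiled form; this text tells all that it offers.
- The arm moves only by the shell command python3 -m handwheel 'ROWS' [OPENING]. ROWS is JSON, a list of rows, each an object with "dp": the shift along the tool's x, y, z in mm, a list of three; "roll": the turn about the tool's x in rad. In form: [{"dp": [tx, ty, tz], "roll": roll}, ...]. A call has 1 to 12 rows; each row shifts and turns the commanded pose from where the row before left it, along the tool's axes as they then stand; what a row does not reach is not made up. A row lasts 1/12 s, in which the tool goes at most 41.7 mm and 7.16 degrees, less where a joint would pass 70% of its speed; a pose out of reach is approached as far as the arm can. A call is refused whole if a number of a shift passes 41.7 or a number of a turn 0.125, either way. A call with a gripper value outside its range is refused whole. OPENING is the closure, from 0 (fully open) to 1 (shut), set as the call begins (- or left out, the last holds). The fingers move at their own pace and stop on an object; the grip force is fixed at half the most. Time passes only in rows, so rows that do not move let the fingers close. It gives the time, the measured TCP pose, the force and the opening at its end, in the units of the state.
- robot.get_obs(): the state, without advancing time (a new reading comes with each control period).
- robot.camera(name): name is "side" or "top"; returns (picture, depth): 400x640x3 uint8, blue, green, red; 400x640 float32, m along the optical axis (not along the pixel's ray), 0 where there is no reading.
- robot.get_calibration(name): a dict with "mtx" (3x3 intrinsics, pixels), "origin" and "attitude" of the camera in the world. Camera axes: x right, y down, z forward; pixel columns grow to the right and rows downward; lengths in m; the calibration is good to about 2 mm. A picture is of the moment at which its call begins. get_calibration takes no time and is no camera call.
- robot.sign_off(): hands the job in, once; it reports no verdict.
The state is a dict: "t": time; "qpos": joint angles; "qvel": joint speeds; "tau": joint torques, N m; "position": TCP position; "tcp_rot": TCP orientation; "force": force on the tool from outside, world axes, zero at the start; "moment": the same for the moment, N m; "finger_gap": opening from 0.0 (shut) to 1.0 (fully open).
Only numpy, scipy, OpenCV 4.12 (cv2) and the standard library are available. Lean on these libraries where they do the work, as an engineer would, in place of code of your own. Each camera call takes 0.05 s, during which the arm holds its last target. There are 200 camera calls.

## Working session

There is one attempt and no reset: what is moved stays moved. The work goes in short steps, Python scripts to look and compute and a shell command to move; the robot and the scene stay as the last step left them, time stands still between calls to the robot, and variables do not carry over. Pictures are saved under pics/ and viewed, about 8 in all and at most 12, crops included, and the job is handed in when it is done.

```bash
mkdir -p pics; cat > h.py <<'E'
import numpy as np,cv2
from rig import robot
from scipy.spatial.transform import Rotation as R
def cal(n):
    c=robot.get_calibration(n);A=np.array(c["attitude"],float)
    A=A if A.shape==(3,3) else R.from_rotvec(A).as_matrix()
    return np.array(c["mtx"],float),np.array(c["origin"],float),A
def ray(n,u,v,z):
    K,o,A=cal(n);d=A@np.linalg.solve(K,[u,v,1.]);return o+d*(z-o[2])/d[2]
def cloud(n,dep):
    K,o,A=cal(n);v,u=np.mgrid[:dep.shape[0],:dep.shape[1]]
    P=np.stack([(u-K[0,2])/K[0,0]*dep,(v-K[1,2])/K[1,1]*dep,dep],-1)
    return P@A.T+o
def proj(n,p):
    K,o,A=cal(n);q=K@(A.T@(np.array(p,float)-o));return q[:2]/q[2]
E
python3 - <<'E'
from h import *
for n in("top","side"):
    im,d=robot.camera(n);cv2.imwrite(f"pics/{n}0.png",im);np.save(f"pics/{n}0.npy",d)
    K,o,A=cal(n);print(n,K.tolist(),o,A.round(3).tolist(),(d>0).mean())
o=robot.get_obs();print(o);print(R.from_rotvec(o["tcp_rot"]).as_matrix().round(3))
E
```

```text
top [[390.34005016862324, 0.0, 318.1694857097308], [0.0, 390.34005016862324, 197.09487161101865], [0.0, 0.0, 1.0]] [0.48709028 0.114113   0.95678324] [[-0.003, -0.991, 0.135], [-0.999, -0.002, -0.037], [0.037, -0.135, -0.99]] 0.995921875
side [[362.8405217844956, 0.0, 324.5791631144321], [0.0, 362.8405217844956, 194.90697517561713], [0.0, 0.0, 1.0]] [ 0.31375086 -0.65649353  0.63012153] [[0.925, -0.215, 0.314], [-0.381, -0.515, 0.768], [-0.004, -0.83, -0.558]] 0.99595703125
{'t': 0.1, 'qpos': array([ 1.17096895e+00,  3.14150070e-01, -4.79668960e-02,  1.21020978e+00,
        2.46106774e-05,  1.57077420e+00]), 'qvel': array([ 7.20238084e-04, -1.94409958e-03,  1.83089018e-03,  4.28282358e-04,
        8.19071371e-04, -8.15533933e-05]), 'tau': array([ 1.72086025e-04, -5.40769279e+01,  3.40540838e+01,  1.12440795e-02,
       -9.43941859e-05, -1.01123317e-05]), 'position': array([0.23334627, 0.55220249, 0.23052927]), 'tcp_rot': array([-0.910705  ,  1.37354267,  0.9093461 ]), 'force': array([-0.83585932,  0.25429521,  0.81983106]), 'moment': array([-0.02952812,  0.04251084, -0.01665466]), 'finger_gap': 0.9996157530616191}
[[-0.001 -0.921  0.389]
 [-0.001  0.389  0.921]
 [-1.     0.    -0.002]]
```

View pics/top0.png

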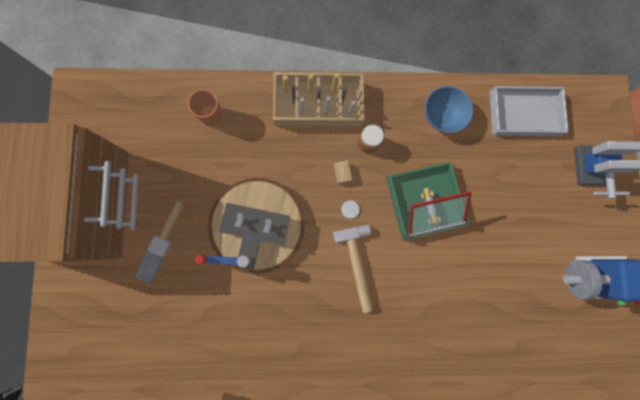

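View pics/side0.png

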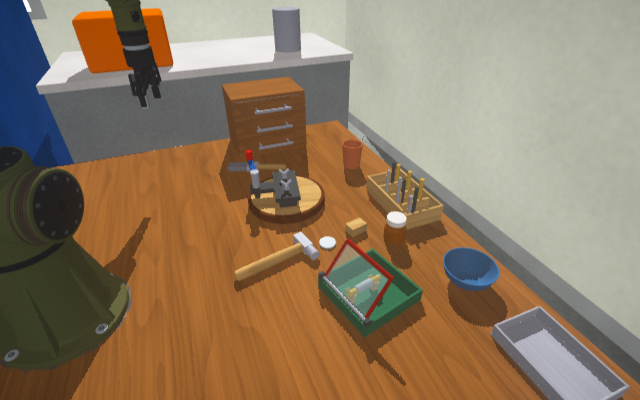

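Top view: green bin at (428,202) with the red flap edge at (440,213); stake at (255,225); keeper post at (244,262), and the red knob at (200,259), so the keeper is open. Hammer, disc, block and jar lie between bin and stake. Next I measure.

```bash
python3 - <<'E'
from h import *
for n in("top","side"):
    im=cv2.imread(f"pics/{n}0.png");d=np.load(f"pics/{n}0.npy");P=cloud(n,d);hsv=cv2.cvtColor(im,cv2.COLOR_BGR2HSV)
    H,S,V=cv2.split(hsv);X=P[...,0];Y=P[...,1];Z=P[...,2]
    reg=(X>.3)&(X<.75)&(Y>-.4)&(Y<.5)
    def show(name,m):
        p=P[m];print(n,name,m.sum(),p.mean(0).round(4) if len(p) else '', np.round(np.percentile(p,[3,97],axis=0),3).tolist() if len(p) else '')
        return p
    print(n,'bench z',np.median(Z[reg]))
    g=reg&(H>60)&(H<90)&(S>80);p=show('green',g)
    rim=g&(abs(Z-.032)<.006);p=show('rim',rim)
    (c,s,a)=cv2.minAreaRect(p[:,:2].astype(np.float32)*1000);print(c,s,a,cv2.boxPoints((c,s,a)).round(0).tolist())
    red=reg&((H<6)|(H>174))&(S>150)
    show('flapred',red&(Y<0)&(Z>.05));show('flapedge',red&(Y<0)&(Z>.105));k=show('knob',red&(Y>.2)&(Z>.07))
    show('blue',reg&(H>100)&(H<125)&(S>120)&(Y>.1)&(Z>.08))
    pl=reg&(abs(Z-.062)<.004)&(S<90)&(Y>.1);p=show('plate',pl)
    (c,s,a)=cv2.minAreaRect(p[:,:2].astype(np.float32)*1000);print(c,s,a)
    w=reg&(abs(Z-.025)<.004)&(Y>.1)&(Y<.45);p=show('wood',w);print(cv2.minEnclosingCircle(p[:,:2].astype(np.float32)*1000))
    show('posttops',reg&(Y>.1)&(Y<.4)&(Z>.078)&(S<80))
    show('brass',reg&(Y<-.05)&(H>15)&(H<35)&(S>60)&(Z>.02)&(Z<.06)&(X<.56))
im=cv2.imread("pics/top0.png");a=cv2.resize(im[160:285,190:315],(500,500),interpolation=3);b=cv2.resize(im[145:255,370:480],(500,500),interpolation=3)
c=cv2.imread("pics/side0.png")[140:335,220:430]
cv2.imwrite("pics/c1.png",cv2.resize(np.hstack([a,b]),(800,400)))
E
```

```text
top bench z 0.0006004558893779599
top green 1131 [ 0.6518 -0.2029  0.0164] [[0.61, -0.255, 0.005], [0.692, -0.131, 0.033]]
top rim 126 [ 0.6635 -0.2038  0.0312] [[0.59, -0.258, 0.027], [0.695, -0.098, 0.035]]
(636.8637084960938, -179.69717407226562) (92.95004272460938, 158.87557983398438) 16.51618003845215 [[570.0, -117.0], [615.0, -269.0], [704.0, -243.0], [659.0, -90.0]]
top flapred 198 [ 0.5907 -0.1962  0.1034] [[0.544, -0.264, 0.057], [0.613, -0.124, 0.117]]
top flapedge 140 [ 0.5989 -0.1929  0.1139] [[0.581, -0.254, 0.111], [0.614, -0.124, 0.117]]
top knob 68 [0.4702 0.3272 0.1338] [[0.462, 0.32, 0.124], [0.478, 0.335, 0.137]]
top blue 113 [0.4697 0.2717 0.1694] [[0.463, 0.114, 0.106], [0.487, 0.309, 0.957]]
top plate 2253 [0.5364 0.2287 0.0619] [[0.464, 0.156, 0.059], [0.586, 0.295, 0.065]]
(541.479736328125, 337.99627685546875) (365.8980407714844, 139.88992309570312) 76.17778778076172
top wood 4537 [0.554  0.2231 0.0252] [[0.444, 0.122, 0.022], [0.65, 0.332, 0.028]]
((526.7669067382812, 281.9374084472656), 173.76541137695312)
top posttops 609 [0.4959 0.1826 0.5004] [[0.459, 0.
[... 656 characters left out ...]
.107], [0.613, -0.127, 0.118]]
side knob 55 [0.4702 0.3233 0.1269] [[0.463, 0.319, 0.112], [0.478, 0.331, 0.138]]
side blue 47 [0.4682 0.2863 0.1116] [[0.461, 0.261, 0.109], [0.476, 0.311, 0.114]]
side plate 729 [0.5332 0.2218 0.0636] [[0.459, 0.152, 0.059], [0.588, 0.294, 0.066]]
(546.5054321289062, 337.9197998046875) (370.5767517089844, 136.44044494628906) 75.20149993896484
side wood 1549 [0.5476 0.1943 0.0269] [[0.444, 0.116, 0.022], [0.65, 0.326, 0.029]]
((530.4419555664062, 281.0279846191406), 173.84812927246094)
side posttops 188 [0.4992 0.2326 0.095 ] [[0.456, 0.189, 0.079], [0.564, 0.261, 0.114]]
side brass 77 [ 0.5483 -0.2053  0.0487] [[0.513, -0.221, 0.027], [0.558, -0.128, 0.059]]
```

View pics/c1.png

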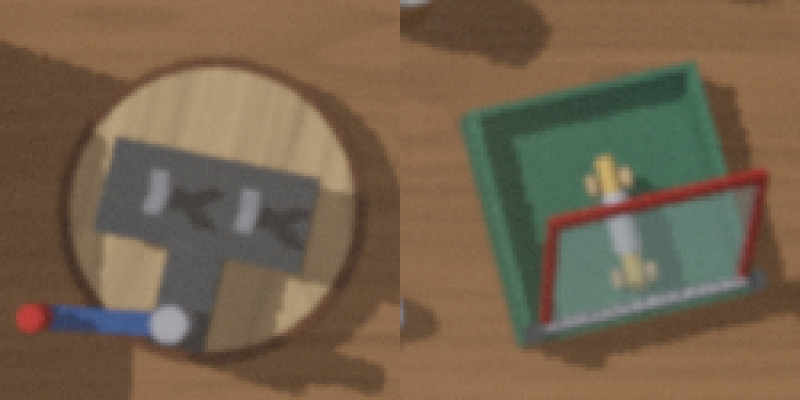

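Crop: the mandrel lies along bin x with its far end at crop (603,160) and near end at (630,275). The stake notches are at (157,190) and (247,212), the keeper post at (170,325) and the knob at (32,318). Now I refine.

```bash
python3 - <<'E'
from h import *
for n in("top","side"):
    im=cv2.imread(f"pics/{n}0.png");d=np.load(f"pics/{n}0.npy");P=cloud(n,d);hsv=cv2.cvtColor(im,cv2.COLOR_BGR2HSV)
    H,S,V=cv2.split(hsv);X=P[...,0];Y=P[...,1];Z=P[...,2]
    def big(m):
        k,l,s,c=cv2.connectedComponentsWithStats(m.astype(np.uint8));return l==1+np.argmax(s[1:,4])
    box=(X>.4)&(X<.68)&(Y>.08)&(Y<.36)
    w=P[big(box&(Z>.02)&(Z<.03))][:,:2].astype(np.float32)*1000
    print(n,'wood circle',cv2.minEnclosingCircle(cv2.convexHull(w)),cv2.fitEllipse(cv2.convexHull(w)))
    pl=P[big(box&(abs(Z-.062)<.004)&(S<100))][:,:2].astype(np.float32)*1000
    m=pl[pl[:,0]>500];print('plate',cv2.minAreaRect(m))
    nt=P[box&(Z>.078)&(Z<.1)&(X>.5)];
    nt=nt[nt[:,1]>.12]
    for s in (nt[:,1]>.23,nt[:,1]<=.23):
        if s.sum()>3:print('notch',s.sum(),nt[s].mean(0).round(4),nt[s].max(0).round(3),nt[s].min(0).round(3))
    po=P[box&(Z>.1)&(Z<.15)&(S<70)];print('post',len(po),po.mean(0).round(4))
    red=((H<6)|(H>174))&(S>150)&(X>.3)&(X<.75)
    e=P[red&(Y<0)&(Y>-.3)&(Z>.108)];v=cv2.fitLine(e[:,:2].astype(np.float32),cv2.DIST_HUBER,0,.01,.01).ravel();print('edge yaw',np.degrees(np.arctan2(-v[0],v[1])),v,e[:,:2].min(0),e[:,:2].max(0))
    bb=(X>.5)&(X<.68)&(Y>-.27)&(Y<-.11)
    ma=P[bb&(Z>.036)&(Z<.05)&(S<140)&((H<55)|(S<60))];print('mandrel-ish',len(ma),ma.mean(0))
E
```

```text
top wood circle ((547.4321899414062, 225.82591247558594), 114.68327331542969) ((547.4008178710938, 225.88348388671875), (227.9100341796875, 228.53790283203125), 17.551559448242188)
plate ((539.878173828125, 227.601318359375), (150.22100830078125, 85.70274353027344), 78.12882232666016)
notch 78 [0.5541 0.2571 0.0866] [0.57  0.265 0.093] [0.541 0.25  0.079]
notch 74 [0.5413 0.1943 0.0866] [0.556 0.202 0.095] [0.528 0.186 0.078]
post 151 [0.4644 0.2544 0.1106]
edge yaw -167.04083 [ 0.2242565  -0.97453016  0.59902614 -0.1929716 ] [ 0.57885401 -0.25566131] [ 0.61464718 -0.12113226]
mandrel-ish 397 [ 0.55456397 -0.19415112  0.04178427]
side wood circle ((549.3858642578125, 225.0320281982422), 116.03325653076172) ((549.2540283203125, 223.88497924804688), (225.89877319335938, 229.54318237304688), 138.3080596923828)
plate ((540.432861328125, 227.19815063476562), (152.7207794189453, 87.06298065185547), 78.15303802490234)
notch 39 [0.5556 0.2552 0.087 ] [0.569 0.264 0.095] [0.541 0.247 0.079]
notch 39 [0.5421 0.1936 0.0874] [0.555 0.206 0.096] [0.529 0.187 0.078]
post 59 [0.4656 0.2406 0.1103]
edge yaw -167.02524 [ 0.22452171 -0.97446907  0.5983195  -0.19652201] [ 0.57705594 -0.2584487 ] [ 0.61643458 -0.1244823 ]
mandrel-ish 343 [ 0.53864364 -0.19667256  0.04170049]
```

```bash
cat >> h.py <<'E'
def go(x,y,z,yaw=None):
    o=robot.get_obs();T=R.from_rotvec(o["tcp_rot"]).as_matrix();d=np.array([x,y,z])-o["position"]
    cur=np.degrees(np.arctan2(T[1,2],T[0,2]))
    print("dp mm",(T.T@d*1000).round(1),"len",round(np.linalg.norm(d)*1000),"yaw",cur.round(1),"roll",None if yaw is None else -np.radians((yaw-cur+180)%360-180).round(3),"toolx",T[:,0].round(3))
BY=np.radians(13.0);B0=np.array([.587,-.197])
def binp(x,y,z):
    return (*(B0+[np.cos(BY)*x-np.sin(BY)*y,np.sin(BY)*x+np.cos(BY)*y]),z)
E
python3 - <<'E'
from h import *
print(ray("top",425.8,188.2,.04),ray("top",433.8,223.5,.04))
for n in("top","side"):
    d=np.load(f"pics/{n}0.npy");P=cloud(n,d);im=cv2.imread(f"pics/{n}0.png");h,s,v=cv2.split(cv2.cvtColor(im,cv2.COLOR_BGR2HSV))
    # rays on z=.040 for brass & steel pixels near the cradle
    vv,uu=np.mgrid[:400,:640]
    K,o,A=cal(n);D=np.stack([(uu-K[0,2])/K[0,0],(vv-K[1,2])/K[1,1],uu*0+1.],-1)@A.T
    Q=o+D*((.038-o[2])/D[...,2])[...,None]
    b=(Q[...,:2]-B0)@np.array([[np.cos(BY),-np.sin(BY)],[np.sin(BY),np.cos(BY)]])
    near=(abs(b[...,0])<.06)&(abs(b[...,1])<.03)
    br=near&(h>15)&(h<35)&(s>70)&(v>120);print(n,'brass',br.sum(),b[br].mean(0),'x pct',np.percentile(b[br][:,0],[0,5,30,70,95,100]).round(4))
    st=near&(s<60)&(v>140)&(abs(b[...,0])<.03);print('steel',st.sum(),b[st].mean(0),b[st].min(0),b[st].max(0))
p=binp(.066,0,.2);print(p);go(*p,103)
E
python3 -m handwheel '[{"dp":[0,0,0],"roll":-0.125},{"dp":[0,0,0],"roll":-0.125},{"dp":[0,0,0],"roll":-0.125},{"dp":[0,0,0],"roll":-0.125},{"dp":[0,0,0],"roll":-0.125}]' 0; python3 -c "
from h import *
go(*binp(.066,0,.2),103);print(robot.get_obs()['qpos'])"
```

```text
[ 0.63447979 -0.17964725  0.04      ] [ 0.54958452 -0.19542242  0.04      ]
top brass 91 [0.0328643  0.00628196] x pct [-0.0282 -0.0221  0.033   0.0406  0.0497  0.0518]
steel 99 [-0.00224877  0.00726901] [-0.02939423 -0.00648731] [0.0273987  0.02066487]
side brass 120 [0.00091474 0.00309588] x pct [-0.0441 -0.0393 -0.0274  0.0358  0.0505  0.053 ]
steel 198 [0.0052963  0.00219449] [-0.02922618 -0.01955066] [0.02986362 0.01951738]
(np.float64(0.6513084242758255), np.float64(-0.18215323041330492), 0.2)
dp mm [  31.3 -670.8 -513.7] len 846 yaw 67.1 roll -0.627 toolx [-0.001 -0.001 -1.   ]
t: 0.52
position: [0.2334, 0.5523, 0.2307]
tcp_rot: [-1.378, 1.092, 1.378]
force: [0.2, 0.6, -0.0]
finger_gap: 0.999
dp mm [  31.3 -238.3 -810.8] len 846 yaw 103.3 roll 0.005 toolx [-0.    -0.001 -1.   ]
[ 1.17103850e+00  3.13958874e-01 -4.77300341e-02  1.21021122e+00
  1.44842211e-05  9.39585470e-01]
```

```bash
sed -i 's/B0=np.array(.*/B0=np.array([.587,-.193])/' h.py
python3 -m handwheel '[{"dp":[0,-10.7,-36.7],"roll":0},{"dp":[0,-10.7,-36.7],"roll":0},{"dp":[0,-10.7,-36.7],"roll":0},{"dp":[0,-10.7,-36.7],"roll":0},{"dp":[0,-10.7,-36.7],"roll":0},{"dp":[0,-10.7,-36.7],"roll":0},{"dp":[0,-10.7,-36.7],"roll":0},{"dp":[0,-10.7,-36.7],"roll":0},{"dp":[0,-10.7,-36.7],"roll":0},{"dp":[0,-10.7,-36.7],"roll":0},{"dp":[0,-10.7,-36.7],"roll":0}]'
python3 -m handwheel '[{"dp":[0,-10.7,-36.7],"roll":0},{"dp":[0,-10.7,-36.7],"roll":0},{"dp":[0,-10.7,-36.7],"roll":0},{"dp":[0,-10.7,-36.7],"roll":0},{"dp":[0,-10.7,-36.7],"roll":0},{"dp":[0,-10.7,-36.7],"roll":0},{"dp":[0,-10.7,-36.7],"roll":0},{"dp":[0,-10.7,-36.7],"roll":0},{"dp":[0,-10.7,-36.7],"roll":0},{"dp":[0,-10.7,-36.7],"roll":0},{"dp":[0,-10.7,-36.7],"roll":0}]'
python3 - <<'E'
from h import *
go(*binp(.066,0,.1),103)
im,d=robot.camera("side");cv2.imwrite("pics/s1.png",cv2.resize(im[100:350,250:500],(600,600),interpolation=3))
E
```

```text
t: 1.43
position: [0.4387, 0.1836, 0.2311]
tcp_rot: [-1.373, 1.094, 1.373]
force: [0.5, -0.2, -0.1]
finger_gap: 1.006
t: 2.35
position: [0.6436, -0.1836, 0.2307]
tcp_rot: [-1.372, 1.095, 1.374]
force: [0.5, -0.1, 0.2]
finger_gap: 1.0
dp mm [130.7  -8.8   3.5] len 131 yaw 102.9 roll -0.002 toolx [-0.001  0.    -1.   ]
```

View pics/s1.png

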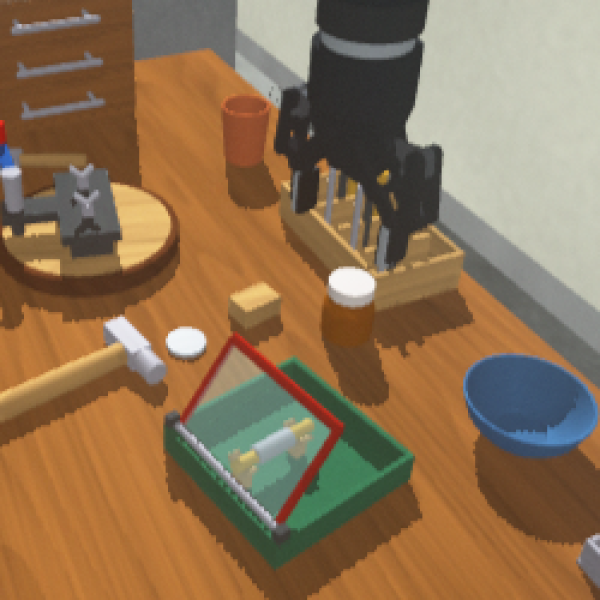

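The side view shows the gripper above and behind the bin, and the mandrel at crop (275,445) under the flap. The jar and bowl are clear. I now descend behind the flap edge.

```bash

python3 -m handwheel '[{"dp":[20,-11,3.5],"roll":0},{"dp":[35,0,0],"roll":0},{"dp":[35,0,0],"roll":0},{"dp":[30,0,0],"roll":0},{"dp":[20,0,0],"roll":0},{"dp":[20,0,0],"roll":0},{"dp":[15,0,0],"roll":0},{"dp":[15,0,0],"roll":0},{"dp":[10,0,0],"roll":0},{"dp":[5,0,0],"roll":0},{"dp":[0,0,0],"roll":0}]'
python3 - <<'E'
from h import *
go(*binp(.004,0,.0155),103)
im,d=robot.camera("side");cv2.imwrite("pics/s2.png",cv2.resize(im[150:350,270:470],(600,600),interpolation=3))
E
```

```text
t: 3.32
position: [0.6521, -0.1755, 0.0249]
tcp_rot: [-1.371, 1.095, 1.375]
force: [-0.5, 0.7, 0.4]
finger_gap: 1.002
dp mm [ 9.5 63.4 -2.5] len 64 yaw 102.9 roll -0.002 toolx [-0.002  0.001 -1.   ]
```

View pics/s2.png

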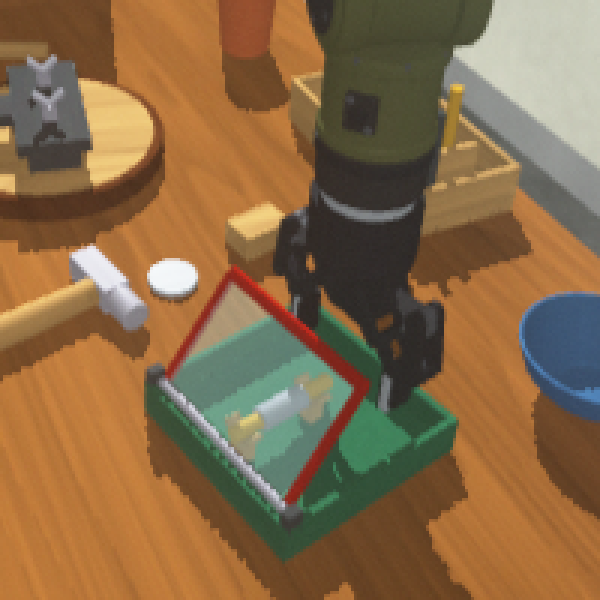

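The gripper stands behind the flap edge (crop (365,385)), straddling the mandrel's line and clear of the walls. I now push toward the hinge.

```bash

python3 -m handwheel '[{"dp":[3,4,0],"roll":0},{"dp":[3,6,-1],"roll":0},{"dp":[3,6,-1],"roll":0},{"dp":[0,6,0],"roll":0},{"dp":[0,6,0],"roll":0},{"dp":[0,6,0],"roll":0},{"dp":[0,6,0],"roll":0},{"dp":[0,6,0],"roll":0},{"dp":[0,6,0],"roll":0},{"dp":[0,6,0],"roll":0},{"dp":[0,4,0],"roll":0},{"dp":[0,0,0],"roll":0}]'
python3 - <<'E'
from h import *
go(*binp(.004,0,.0155),103)
im,d=robot.camera("side");cv2.imwrite("pics/s3.png",cv2.resize(im[150:350,270:470],(600,600),interpolation=3))
E
```

```text
t: 4.37
position: [0.5917, -0.1918, 0.0169]
tcp_rot: [-1.372, 1.095, 1.374]
force: [2.1, 0.5, -1.4]
finger_gap: 1.004
dp mm [ 1.4  0.8 -0.1] len 2 yaw 102.9 roll -0.002 toolx [-0.002  0.    -1.   ]
```

View pics/s3.png

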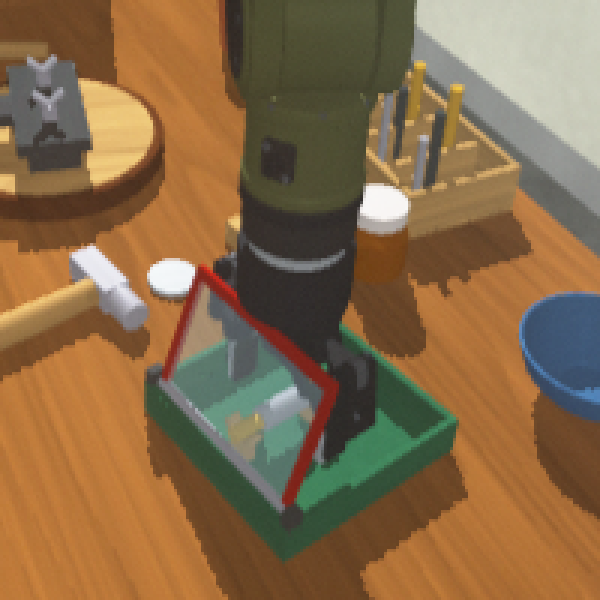

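The flap is held open by the gripper body and the fingers straddle the bar. I check the bar's middle along bin x from the earlier images (top px ≈(430,206), side ≈(365,284)).

```bash
python3 - <<'E'
from h import *
Rm=np.array([[np.cos(BY),-np.sin(BY)],[np.sin(BY),np.cos(BY)]])
for n in("top","side"):
    im=cv2.imread(f"pics/{n}0.png")
    b,g,r=[im[...,i].astype(float) for i in range(3)]
    K,o,A=cal(n)
    for s in np.arange(-.056,.061,.004):
        p=proj(n,binp(s,.003 if n=="side" else .002,.04));u,v=np.round(p).astype(int)
        w=im[v-1:v+2,u-1:u+2].reshape(-1,3).mean(0)
        print(n,round(s*1000),w.round(0),end=' | ')
    print()
E
```

```text
top -56 [75. 90. 82.] | top -52 [124. 123. 119.] | top -48 [137. 133. 130.] | top -44 [115. 120. 107.] | top -40 [102. 117. 110.] | top -36 [104. 126. 129.] | top -32 [113. 143. 151.] | top -28 [120. 155. 166.] | top -24 [119. 155. 165.] | top -20 [118. 149. 157.] | top -16 [128. 153. 160.] | top -12 [148. 151. 149.] | top -8 [162. 159. 153.] | top -4 [162. 159. 152.] | top 0 [164. 161. 155.] | top 4 [159. 156. 151.] | top 8 [147. 143. 145.] | top 12 [ 77.  78. 125.] | top 16 [ 61.  63. 131.] | top 20 [132. 128. 162.] | top 24 [149. 159. 170.] | top 28 [130. 165. 184.] | top 32 [101. 156. 182.] | top 36 [101. 162. 189.] | top 40 [100. 160. 186.] | top 44 [ 99. 153. 176.] | top 48 [102. 158. 179.] | top 52 [ 93. 127. 118.] | top 56 [ 88. 109.  73.] | top 60 [ 87. 108.  71.] | 
side -56 [ 92. 110.  82.] | side -52 [135. 135. 129.] | side -48 [148. 151. 136.] | side -44 [116. 138.  98.] | side -40 [106. 140. 132.] | side -36 [102. 138. 144.] | side -32 [108. 155. 166.] | side -28 [115. 169. 182.] | side -24 [114. 181. 197.] | side -20 [118. 182. 193.] | side -16 [122. 171. 181.] | side -12 [152. 167. 164.] | side -8 [186. 181. 170.] | side -4 [191. 187. 174.] | side 0 [191. 187. 174.] | side 4 [187. 182. 170.] | side 8 [193. 188. 177.] | side 12 [193. 188. 176.] | side 16 [197. 191. 179.] | side 20 [197. 192. 179.] | side 24 [193. 188. 177.] | side 28 [177. 187. 183.] | side 32 [120. 177. 191.] | side 36 [116. 174. 185.] | side 40 [117. 176. 178.] | side 44 [114. 179. 189.] | side 48 [117. 180. 189.] | side 52 [119. 159. 138.] | side 56 [ 94. 115. 110.] | side 60 [ 43.  57. 117.] |
```

Steel spans −14 to +27 mm in bin x in both views, so the middle is at +6.5. I nudge 2 mm and grip.

```bash

python3 -m handwheel '[{"dp":[1,-1.8,0],"roll":0},{"dp":[0,0,0],"roll":0},{"dp":[0,0,0],"roll":0},{"dp":[0,0,0],"roll":0},{"dp":[0,0,0],"roll":0},{"dp":[0,0,0],"roll":0},{"dp":[0,0,0],"roll":0},{"dp":[0,0,0],"roll":0},{"dp":[0,0,0],"roll":0},{"dp":[0,0,0],"roll":0}]' 1
python3 -m handwheel '[{"dp":[0,0,0],"roll":0},{"dp":[0,0,0],"roll":0}]'
python3 -c "
from h import *
go(*binp(.0065,0,.0155),103);print(robot.get_obs()['force'])"
```

```text
t: 5.25
position: [0.5946, -0.1891, 0.0163]
tcp_rot: [-1.371, 1.091, 1.376]
force: [0.4, 7.0, 1.9]
finger_gap: 0.189
t: 5.42
position: [0.5947, -0.1891, 0.0163]
tcp_rot: [-1.371, 1.09, 1.376]
force: [0.8, 6.3, 2.7]
finger_gap: 0.192
dp mm [ 0.8  1.8 -2. ] len 3 yaw 103.0 roll -0.001 toolx [-0.     0.004 -1.   ]
[0.80863384 6.3390697  2.71688281]
```

```bash

python3 -m handwheel '[{"dp":[-6,0,0],"roll":0},{"dp":[-8,0,0],"roll":0},{"dp":[-8,0,0],"roll":0},{"dp":[0,-4,0],"roll":0},{"dp":[0,-8,0],"roll":0},{"dp":[0,-8,0],"roll":0},{"dp":[0,-8,0],"roll":0},{"dp":[0,-8,0],"roll":0},{"dp":[0,-8,0],"roll":0},{"dp":[0,-8,0],"roll":0},{"dp":[0,-8,0],"roll":0},{"dp":[0,-8,0],"roll":0}]'
python3 - <<'E'
from h import *
go(*binp(.076,0,.0375),103);print(robot.get_obs()["finger_gap"])
im,d=robot.camera("side");cv2.imwrite("pics/s4.png",cv2.resize(im[150:350,270:470],(600,600),interpolation=3))
E
```

```text
t: 6.42
position: [0.6622, -0.1758, 0.038]
tcp_rot: [-1.373, 1.094, 1.373]
force: [-0.5, -0.7, -1.9]
finger_gap: 0.19
dp mm [0.5 1.1 0.1] len 1 yaw 102.9 roll -0.002 toolx [-0.  0. -1.]
0.18974404531263944
```

View pics/s4.png

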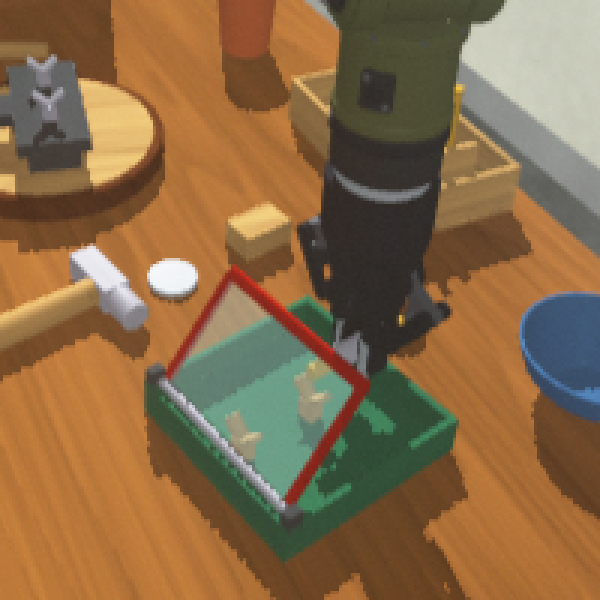

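The flap is back at its shut position (edge corner (365,385), the same pixel as before) and the mandrel is in the jaws. I lift and turn.

```bash
cat >> h.py <<'E'
SY=np.radians(-11.85);S0=np.array([.548,.2255])
def stk(x,y,z):
    return (*(S0+[np.cos(SY)*x-np.sin(SY)*y,np.sin(SY)*x+np.cos(SY)*y]),z)
E
python3 -m handwheel '[{"dp":[-20,0,0],"roll":0},{"dp":[-30,0,0],"roll":0},{"dp":[-35,0,0],"roll":0},{"dp":[-35,0,0],"roll":0},{"dp":[-35,0,0],"roll":0},{"dp":[-20,0,0],"roll":0}]'
python3 -m handwheel '[{"dp":[0,0,0],"roll":-0.12},{"dp":[0,0,0],"roll":-0.12},{"dp":[0,0,0],"roll":-0.12},{"dp":[0,0,0],"roll":-0.12},{"dp":[0,0,0],"roll":-0.12},{"dp":[0,0,0],"roll":-0.12},{"dp":[0,0,0],"roll":-0.12},{"dp":[0,0,0],"roll":-0.12},{"dp":[0,0,0],"roll":-0.12},{"dp":[0,0,0],"roll":-0.06}]'
python3 -c "
from h import *
go(*stk(0,.0018,.2),168.15)"
```

```text
t: 6.97
position: [0.6627, -0.1764, 0.218]
tcp_rot: [-1.377, 1.092, 1.369]
force: [0.8, 0.5, -1.1]
finger_gap: 0.187
t: 7.8
position: [0.6613, -0.176, 0.2131]
tcp_rot: [-2.116, 0.212, 2.116]
force: [0.4, -0.8, -2.6]
finger_gap: 0.192
dp mm [  13.2 -372.8  190.8] len 419 yaw 168.5 roll 0.007 toolx [-0.  0. -1.]
```

```bash

python3 -m handwheel '[{"dp":[1,-20,10],"roll":0.007},{"dp":[1,-33,17],"roll":0},{"dp":[1,-33,17],"roll":0},{"dp":[1,-33,17],"roll":0},{"dp":[1,-33,17],"roll":0},{"dp":[1,-33,17],"roll":0},{"dp":[1,-33,17],"roll":0},{"dp":[1,-33,17],"roll":0},{"dp":[1,-33,17],"roll":0},{"dp":[1,-33,17],"roll":0},{"dp":[1,-33,17],"roll":0},{"dp":[1,-23,11],"roll":0}]'
python3 -m handwheel '[{"dp":[20,0,0],"roll":0},{"dp":[20,0,0],"roll":0},{"dp":[15,0,0],"roll":0},{"dp":[10,0,0],"roll":0},{"dp":[0,0,0],"roll":0}]'
python3 - <<'E'
from h import *
go(*stk(0,.0018,.0705),168.15)
im,d=robot.camera("side");a=cv2.resize(im[90:240,220:370],(500,500),interpolation=3);cv2.imwrite("pics/s5.png",a)
np.save("pics/s5.npy",d)
E
```

```text
t: 8.8
position: [0.5519, 0.2318, 0.2014]
tcp_rot: [-2.109, 0.222, 2.11]
force: [0.9, -0.1, -1.6]
finger_gap: 0.186
t: 9.22
position: [0.5515, 0.2282, 0.1339]
tcp_rot: [-2.106, 0.227, 2.114]
force: [0.1, -0.3, -1.7]
finger_gap: 0.189
dp mm [63.4  1.5  2.7] len 63 yaw 167.8 roll -0.006 toolx [-0.004 -0.002 -1.   ]
```

View pics/s5.png

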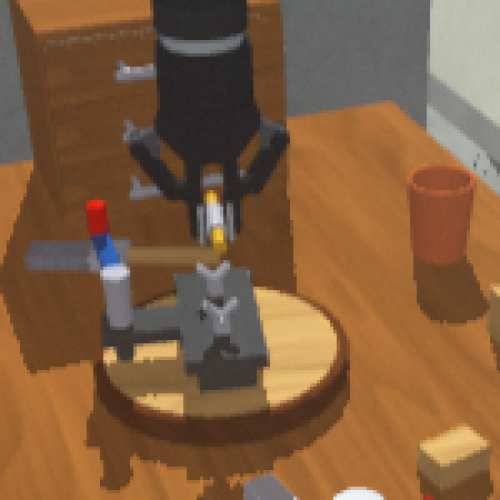

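The mandrel hangs level over the notches (crop (215,215)), lined up with them. I lower it.

```bash

python3 -m handwheel '[{"dp":[10,1.5,2.7],"roll":-0.006},{"dp":[15,0,0],"roll":0},{"dp":[12,0,0],"roll":0},{"dp":[8,0,0],"roll":0},{"dp":[5,0,0],"roll":0},{"dp":[3,0,0],"roll":0},{"dp":[3,0,0],"roll":0},{"dp":[3,0,0],"roll":0},{"dp":[0,0,0],"roll":0}]'
python3 -c "
from h import *
go(*stk(0,.0018,.0705),168.15);print(robot.get_obs()['force'])"
```

```text
t: 10.02
position: [0.5501, 0.2278, 0.0771]
tcp_rot: [-2.112, 0.219, 2.113]
force: [0.5, 0.7, -1.2]
finger_gap: 0.189
dp mm [6.6 0.9 1.6] len 7 yaw 168.2 roll 0.0 toolx [-0. -0. -1.]
[ 0.47262366  0.6843704  -1.17864002]
```

```bash

python3 -m handwheel '[{"dp":[2,0.8,1.2],"roll":0},{"dp":[2,0,0],"roll":0},{"dp":[1.5,0,0],"roll":0},{"dp":[1,0,0],"roll":0},{"dp":[0,0,0],"roll":0},{"dp":[0,0,0],"roll":0}]'
python3 -c "
from h import *
go(*stk(0,.0018,.0705),168.15);print(robot.get_obs()['force'])"
```

```text
t: 10.52
position: [0.5488, 0.2273, 0.0709]
tcp_rot: [-2.113, 0.219, 2.113]
force: [-1.3, 0.3, -0.3]
finger_gap: 0.191
dp mm [0.4 0.1 0.4] len 1 yaw 168.2 roll 0.0 toolx [-0.  0. -1.]
[-1.25995353  0.2710017  -0.25223033]
```

```bash

python3 -m handwheel '[{"dp":[0.7,0,0],"roll":0},{"dp":[0.7,0,0],"roll":0},{"dp":[0,0,0],"roll":0}]'
python3 -m handwheel '[{"dp":[0.7,0,0],"roll":0},{"dp":[0,0,0],"roll":0}]'
```

```text
t: 10.77
position: [0.5489, 0.2274, 0.0706]
tcp_rot: [-2.113, 0.219, 2.112]
force: [-4.5, -0.9, 8.4]
finger_gap: 0.191
t: 10.93
position: [0.5489, 0.2274, 0.0705]
tcp_rot: [-2.113, 0.218, 2.112]
force: [-5.3, -2.2, 13.3]
finger_gap: 0.189
```

Contact force shows it is seated. I release partly, lift and look.

```bash

python3 -m handwheel '[{"dp":[0,0,0],"roll":0},{"dp":[0,0,0],"roll":0},{"dp":[0,0,0],"roll":0},{"dp":[0,0,0],"roll":0},{"dp":[0,0,0],"roll":0}]' 0.45
python3 -m handwheel '[{"dp":[-8,0,0],"roll":0},{"dp":[-15,0,0],"roll":0},{"dp":[-20,0,0],"roll":0},{"dp":[-25,0,0],"roll":0},{"dp":[-25,0,0],"roll":0},{"dp":[-25,0,0],"roll":0},{"dp":[0,0,0],"roll":0}]'
python3 - <<'E'
from h import *
im,d=robot.camera("side");cv2.imwrite("pics/s6.png",cv2.resize(im[90:240,220:370],(500,500),interpolation=3))
t,dt=robot.camera("top");cv2.imwrite("pics/t6.png",t);np.save("pics/t6.npy",dt);np.save("pics/s6.npy",d);cv2.imwrite("pics/s6f.png",im)
P=cloud("side",d);h,s,v=cv2.split(cv2.cvtColor(im,cv2.COLOR_BGR2HSV))
m=(abs(P[...,0]-.55)<.06)&(abs(P[...,1]-.2255)<.07)&(abs(P[...,2]-.0925)<.012)
q=((P[...,:2]-S0)@np.array([[np.cos(SY),-np.sin(SY)],[np.sin(SY),np.cos(SY)]]))
br=m&(h>15)&(h<35)&(s>80)
print('brass',br.sum(),np.percentile(q[br],[0,50,100],axis=0).round(4).tolist(),P[br][:,2].max())
st=m&(s<60)&(v>110)&(abs(q[...,1])<.026);print('steel',st.sum(),np.percentile(q[st],[5,50,95],axis=0).round(4).tolist(),P[st][:,2].max())
K=((h<6)|(h>174))&(s>150)&(P[...,0]<.55)&(P[...,1]>.2)&(P[...,2]>.1);print('knob',P[K].mean(0))
E
```

```text
t: 11.35
position: [0.5488, 0.2273, 0.0685]
tcp_rot: [-2.112, 0.219, 2.113]
force: [0.2, -0.0, 0.1]
finger_gap: 0.553
t: 11.93
position: [0.5517, 0.2285, 0.1928]
tcp_rot: [-2.119, 0.215, 2.103]
force: [1.9, 0.6, -0.1]
finger_gap: 0.549
brass 44 [[-0.0047, -0.0502], [0.0006, -0.0355], [0.0067, 0.0408]] 0.09922846784765904
steel 50 [[-0.0066, -0.0227], [0.0008, -0.009], [0.0092, 0.0121]] 0.09988354022332702
knob [0.47034319 0.32323961 0.12655343]
```

View pics/s6.png

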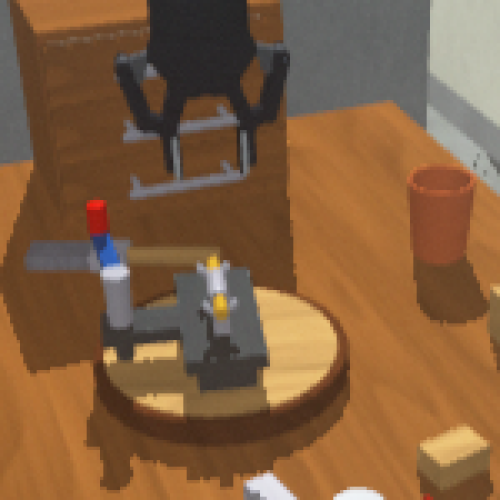

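The mandrel sits in both notches (crop (217,285)), level, with its top at about 98 mm. The keeper is undisturbed. Next I straddle the knob.

```bash

python3 -m handwheel '[{"dp":[0,0,0],"roll":-0.07},{"dp":[0,0,0],"roll":-0.075},{"dp":[0,0,0],"roll":0}]'
python3 -c "
from h import *
go(.470,.328,.19,176.5)"
```

```text
t: 12.28
position: [0.5479, 0.227, 0.1853]
tcp_rot: [-2.189, 0.067, 2.194]
force: [-0.6, -0.2, -0.2]
finger_gap: 0.549
dp mm [ -4.6 -96.2  83.8] len 128 yaw 176.6 roll 0.001 toolx [-0.002 -0.001 -1.   ]
```

```bash

python3 -m handwheel '[{"dp":[-1,-16,14],"roll":0},{"dp":[-1,-20,17.5],"roll":0},{"dp":[-1,-20,17.5],"roll":0},{"dp":[-1,-20,17.5],"roll":0},{"dp":[0,-20.2,17.3],"roll":0},{"dp":[0,0,0],"roll":0},{"dp":[0,0,0],"roll":0}]'
python3 - <<'E'
from h import *
go(.470,.328,.113,176.5)
im,d=robot.camera("side");cv2.imwrite("pics/s7.png",cv2.resize(im[60:210,190:340],(500,500),interpolation=3))
E
```

```text
t: 12.87
position: [0.4699, 0.329, 0.1898]
tcp_rot: [-2.19, 0.068, 2.192]
force: [0.8, -0.1, 0.1]
finger_gap: 0.549
dp mm [76.8  0.9 -0.2] len 77 yaw 176.5 roll 0.0 toolx [-0.001 -0.001 -1.   ]
```

View pics/s7.png

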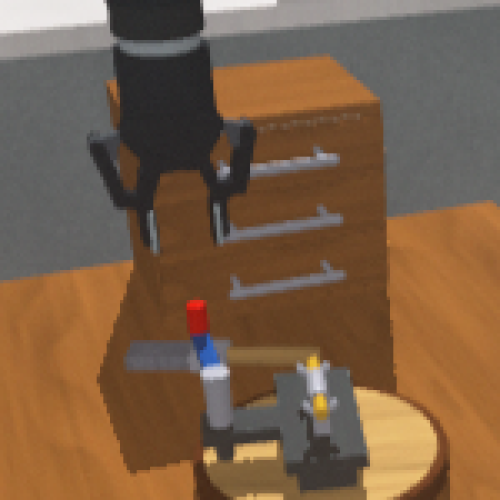

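The knob (crop (196,315)) lies below the gap between the fingers. I descend and narrow the jaws round it.

```bash

python3 -m handwheel '[{"dp":[15,0.9,0],"roll":0},{"dp":[15,0,0],"roll":0},{"dp":[15,0,0],"roll":0},{"dp":[12,0,0],"roll":0},{"dp":[10,0,0],"roll":0},{"dp":[6,0,0],"roll":0},{"dp":[3,0,0],"roll":0},{"dp":[0,0,0],"roll":0}]'
python3 -m handwheel '[{"dp":[0,0,0],"roll":0},{"dp":[0,0,0],"roll":0},{"dp":[0,0,0],"roll":0},{"dp":[0,0,0],"roll":0}]' 0.66
python3 -c "
from h import *
go(.470,.328,.113,176.5)"
```

```text
t: 13.58
position: [0.4711, 0.327, 0.1141]
tcp_rot: [-2.189, 0.069, 2.191]
force: [-0.7, 0.2, 0.8]
finger_gap: 0.554
t: 13.92
position: [0.4714, 0.3279, 0.1153]
tcp_rot: [-2.191, 0.067, 2.189]
force: [0.0, -0.0, 0.1]
finger_gap: 0.339
dp mm [ 2.3 -0.   1.4] len 3 yaw 176.5 roll -0.0 toolx [ 0.001  0.001 -1.   ]
```

Now the arc (α = 0.1 rad per row).

```bash

python3 -m handwheel '[{"dp":[1,0.4,-8.5],"roll":0.1},{"dp":[0,0.4,-8.5],"roll":0.1},{"dp":[0,0.4,-8.5],"roll":0.1},{"dp":[0,0.4,-8.5],"roll":0.1},{"dp":[0,0.4,-8.5],"roll":0.1},{"dp":[0,0.4,-8.5],"roll":0.1},{"dp":[0,0.4,-8.5],"roll":0.1},{"dp":[0,0.4,-8.5],"roll":0.1},{"dp":[0,0,0],"roll":0}]'
cat >> h.py <<'E'
def arc():
    o=robot.get_obs();T=R.from_rotvec(o["tcp_rot"]).as_matrix();C=stk(-.085,0,0)[:2];r=o["position"][:2]-C
    a=np.degrees(np.arctan2(r[1],r[0]))-np.degrees(SY);print("r",np.hypot(*r).round(4),"angle deg",a.round(2),"jaw-angle",(np.degrees(np.arctan2(T[1,2],T[0,2])-SY)-90).round(2),"z",o["position"][2],"F tool",(T.T@o["force"]).round(1),o["t"])
E
python3 -c "
from h import *
arc()"
```

```text
t: 14.67
position: [0.5314, 0.2975, 0.1139]
tcp_rot: [-1.708, 0.788, 1.706]
force: [-0.1, 0.7, -0.1]
finger_gap: 0.338
r 0.0861 angle deg 51.16 jaw-angle 52.27 z 0.11392460065989918 F tool [ 0.1 -0.3  0.6] 14.6667
```

```bash

python3 -m handwheel '[{"dp":[0,0.4,-8.5],"roll":0.1},{"dp":[0,0.4,-8.5],"roll":0.1},{"dp":[0,0.5,-8.5],"roll":0.1},{"dp":[0,0.5,-8.5],"roll":0.1},{"dp":[0,0.5,-8.5],"roll":0.1},{"dp":[0,0.5,-8.5],"roll":0.1},{"dp":[0,0.5,-8.5],"roll":0.1},{"dp":[0,0.4,-8],"roll":0.1},{"dp":[0,0,0],"roll":0}]'
python3 -c "
from h import *
arc()"
```

```text
t: 15.42
position: [0.5501, 0.2347, 0.1139]
tcp_rot: [-1.142, 1.251, 1.141]
force: [-0.2, 0.3, 0.3]
finger_gap: 0.335
r 0.0857 angle deg 6.35 jaw-angle 6.61 z 0.113883834524317 F tool [-0.3  0.2  0.3] 15.4167
```

```bash

python3 -m handwheel '[{"dp":[0,0.2,-4],"roll":0.05},{"dp":[0,0.1,-4],"roll":0.05},{"dp":[0,0,-2],"roll":0},{"dp":[0,0,-2],"roll":0},{"dp":[0,0,0],"roll":0}]'
python3 -c "
from h import *
arc()"
python3 -m handwheel '[{"dp":[0,0,-1.5],"roll":0},{"dp":[0,0,-1.5],"roll":0},{"dp":[0,0,0],"roll":0}]'
python3 -c "
from h import *
arc()"
```

```text
t: 15.83
position: [0.5485, 0.2239, 0.1139]
tcp_rot: [-1.07, 1.292, 1.07]
force: [-0.1, 0.2, -1.3]
finger_gap: 0.339
r 0.0858 angle deg -1.01 jaw-angle 1.11 z 0.113905268452739 F tool [1.3 0.1 0.2] 15.8333
t: 16.08
position: [0.5481, 0.222, 0.1138]
tcp_rot: [-1.067, 1.291, 1.07]
force: [1.5, 4.6, -0.9]
finger_gap: 0.343
r 0.0859 angle deg -2.28 jaw-angle 1.01 z 0.11382028033757388 F tool [ 0.9 -0.6  4.8] 16.0833
```

```bash

python3 -m handwheel '[{"dp":[0,0,-1],"roll":0},{"dp":[0,0,-1],"roll":0},{"dp":[0,0,0],"roll":0},{"dp":[0,0,0],"roll":0}]'
python3 -c "
from h import *
arc()"
```

```text
t: 16.42
position: [0.5481, 0.2218, 0.1139]
tcp_rot: [-1.065, 1.288, 1.072]
force: [2.4, 10.4, -3.9]
finger_gap: 0.339
r 0.086 angle deg -2.39 jaw-angle 1.05 z 0.11392400962377454 F tool [ 4.  -0.4 10.7] 16.4167
```

Force rises to 10 N with no further motion, so it is at the stop. I back off, open, lift away and check.

```bash

python3 -m handwheel '[{"dp":[0,0,2.5],"roll":0},{"dp":[0,0,3],"roll":0},{"dp":[0,0,0],"roll":0},{"dp":[0,0,0],"roll":0},{"dp":[0,0,0],"roll":0}]' 0.5
python3 -m handwheel '[{"dp":[-10,0,0],"roll":0},{"dp":[-25,0,0],"roll":0},{"dp":[-30,0,0],"roll":0},{"dp":[-35,0,0],"roll":0},{"dp":[-30,-30,0],"roll":0},{"dp":[0,-35,0],"roll":0},{"dp":[0,-35,0],"roll":0},{"dp":[0,0,0],"roll":0},{"dp":[0,0,0],"roll":0}]'
python3 - <<'E'
from h import *
t,dt=robot.camera("top");im,d=robot.camera("side");cv2.imwrite("pics/t8.png",t);cv2.imwrite("pics/s8.png",im)
print(robot.get_obs()["position"],robot.get_obs()["force"])
P=cloud("side",d);h,s,v=cv2.split(cv2.cvtColor(im,cv2.COLOR_BGR2HSV))
K=((h<6)|(h>174))&(s>150)&(P[...,0]<.6)&(P[...,0]>.4)&(P[...,1]>.15)&(P[...,1]<.4)&(P[...,2]>.1);print('knob',K.sum(),P[K].mean(0))
m=(h>100)&(h<125)&(s>120)&(P[...,2]>.1)&(P[...,2]<.12)&(P[...,1]>.18)&(P[...,1]<.35);q=P[m][:,:2].astype(np.float32)
w=cv2.fitLine(q,2,0,.01,.01).ravel();print('arm yaw',np.degrees(np.arctan(w[1]/w[0])),m.sum())
cv2.imwrite("pics/e8.png",np.hstack([cv2.resize(im[110:310,220:420],(400,400)),cv2.resize(t[150:290,180:320],(400,400))]))
E
```

```text
t: 16.83
position: [0.5484, 0.2238, 0.1136]
tcp_rot: [-1.068, 1.294, 1.067]
force: [0.0, 0.4, -0.3]
finger_gap: 0.502
t: 17.58
position: [0.6472, 0.2044, 0.2426]
tcp_rot: [-1.066, 1.295, 1.067]
force: [-0.4, -0.5, -0.5]
finger_gap: 0.499
[0.64542023 0.20508229 0.24312727] [-0.14971247 -0.36800555 -0.24222704]
knob 69 [0.54798274 0.22129018 0.12487785]
arm yaw -12.716836 86
```

View pics/e8.png

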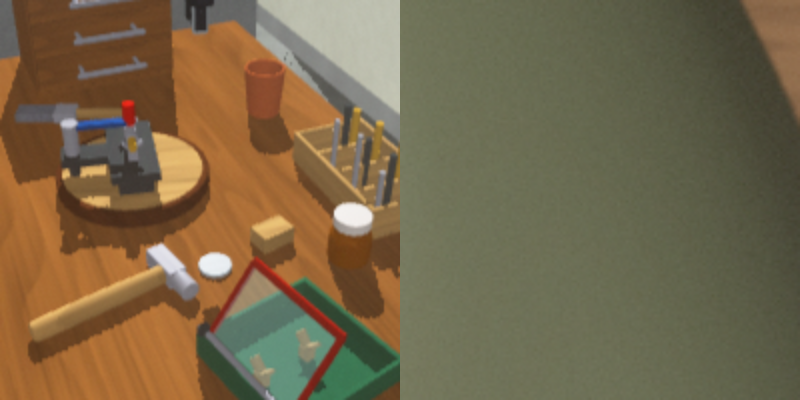

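The final side view shows the knob over the mandrel, the flap shut, and the hammer, disc, block, jar and brush where they were. The gripper is clear.

```bash
python3 -c "
from rig import robot
print(robot.sign_off())"
```

```text
the job is handed in; nothing more can be done
None
```

I did the whole job in the order asked and handed it in at about 18 s of the 59 s allowed. I held the flap open with the gripper, took out the mandrel, and let the flap shut. Then I laid the mandrel in the stake's two notches and swung the keeper arm to its stop.

What the last checks showed:
- **Mandrel:** when I let go of it, it sat level in both notches with its top at about 98 to 100 mm. It looked about 2 to 4 mm off centre along its length, within the 6 mm play.
- **Keeper:** it pressed against its stop with about 10 N and no further motion. Afterwards the arm's measured direction was −12.7°, against −11.9° for the stake. I put the difference down to seeing the arm from one side.
- **Flap and loose things:** the flap was shut. In the last side view the hammer, jar, disc, block and brush all looked unmoved.
- **Robot:** the gripper was clear of everything, with no contact force.

The final top picture was blocked by the arm, so these checks rest on the side view and the force readings. I judged the loose things by eye, not by measurement.

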